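# Close the gable carton and hold a spring clip gaping over its ridge

## Task

Please close up the bell's carton: fold its two open roof flaps in, one after the other, until their fins stand upright together as a ridge. Then take the green spring clip off the tray's rim by squeezing its handles, and lower it squarely over the middle of the ridge with one jaw on either side, well down past the card edge. Finish still holding it there, squeezed wide open and touching nothing but your fingers, so that I can slip the collection note in before it bites; do not let go, squash the carton, or shift the other things.

Things in the scene. Friction and masses are not known exactly. Their poses are not given: they have to be found in the camera images.
- ridge (a point): Middle of the card edge that the two fins make once both roof flaps are closed: over the carton's centre, 127 mm above its underside, wherever the flaps are. x runs along the ridge, y across it towards the left flap, z up. Closed, the fins rise upright side by side from the roof fold 22 mm below, 104 mm long, 4 mm thick together (y from -2 to 2 mm).
- flap_left (a joint): Roof flap on the carton's +y side: how far it is open, rad. 0 = closed (fin upright, a hard stop), 0.785 = panel upright, 1.4 = the most. Level crease along x, 40 mm to +y of the ridge and 62 mm below it; 2 mm card, 56 mm from crease to fold, then a 22 mm fin bent outward by 45 degrees. Pushing the fin inward with about half a newton folds it; it stays where left.
- flap_right (a joint): The same for the roof flap on the carton's -y side (crease 40 mm to -y of the ridge). 0 = closed.
- flap_left_edge (a point): Middle of the free edge of the left flap's fin. When that flap is closed it lies at the ridge point (within 1 mm).
- flap_right_edge (a point): Middle of the free edge of the right flap's fin, likewise.
- clip_grip (a point): Grip point of the green spring clip while parked: on its middle plane between the two handle plates, 32 mm above the pin. x = along the pin and the tray wall, y = across, the way to squeeze, z up. The plates, 24 mm wide along x, reach from 5 to 41 mm above the pin, in a V 50 mm over the outside at the top and 45 mm here; squeezed home they are parallel, 24 mm over all, 8 to 46 mm above it.
- clip_arm (a joint): How far the clip is opened, rad, one handle against the other. 0 = parked on the tray's 4 mm wall, -0.12 = jaws shut, 0.6 = handles squeezed home (hard stop), jaw pads then 21 mm apart. Squeezing takes about 6 N at the handle tops to start and 14 N at the grip point to be home; the spring shuts it when let go.
- jaw_a (a point): Middle of the gripping face of one jaw pad of the clip, 29 mm below the pin when parked (so 61 mm below the grip point).
- jaw_b (a point): Middle of the gripping face of the other jaw pad. Both stay 27 to 29 mm below the pin, and at equal distances either side of the middle between the handles.
- clip: The whole clip, 45 g, 75 mm tall; origin on the pin, axes as for the grip point while parked. Parked handles up, pushed fully on: the pin (9 mm thick) rests on the rim and the jaws bite the tray wall 20 to 30 mm below the rim. The jaws hang 34 mm below the pin; their last 10 mm are black rubber pads 24 mm wide along x and 5 mm thick.
- carton: Brown gable carton with its two roof flaps, 100 mm long (x), 80 mm wide (y), fixed on the surface; origin at the centre of its underside, axes parallel to the ridge point's. Eaves 65 mm up, roof at 45 degrees, roof fold 105 mm up.
- tray: Round brown rattan-look plastic tray, 220 mm across, wall upright, 4 mm thick and 45 mm high, fixed; origin at the centre of its underside. The clip is parked on the rim on its +x side, 108 mm from the centre. The comb and the key lie in it.
- bell: White bicycle bell with thumb lever, 55 mm across, 48 mm high, in the carton. Origin at the centre of its underside.
- comb: Small wooden comb, 110 x 32 x 5 mm, in the tray. Leave alone.
- key: Silver car key, 75 mm long, 7 mm thick, in the tray. Leave alone.
- canister: Stainless tea canister with clip-on lid, 87 mm across, 117 mm high. Leave alone.
- mug: Blue mug, 76 mm across, 85 mm high. Leave alone.
- padlock: Brass padlock, 46 mm wide, 70 mm high. Leave alone.
- bike_light: Black bicycle lamp, 97 mm long, 38 mm high, lying. Leave alone.
Mind the look-alikes: they are no part of the job. What is shaped like the carton but red is not meant.

How it is judged:
By the outcome, as a careful person would: the job done as asked, in the order asked, and still so for the second after the job is handed in, while the arm keeps its last pose, push and grip.
It also fails if it takes over 59 s, if anything falls off the work surface, if the arm or the gripper's body presses on something with over 40 N, if the wrist force passes 120 N, or if a joint passes its speed limit or range.

## Robot

A 6-joint arm with a two-finger parallel gripper is mounted at the origin on the work surface. World frame = base frame: x ahead of the robot, y to its left, z up, the work surface at z = 0. Lengths are in mm, angles in rad, forces in N, time in s.
With the tool pointing down it reaches from about 275 to 750 mm from the base axis. Payload 10.2 kg.
Tool frame: the origin (TCP) lies midway between the tips of the shut fingers; the grasp point (between the pads) lies 19 mm behind it; z points along the fingers, y is the line along which they close (so a half turn about z gives the same grasp; the last joint's range is limited). The gripper opens to 85 mm and grips with 20 to 120 N. Pads are 22 mm wide; open, the fingers measure 114 mm over their backs; the gripper's body (76 mm by 85 mm) begins 54 mm behind the grasp point. The pads swing forward as they close: fully open they stand 13 mm farther back than shut.
Start: joints at [-1.465, 0.313, 1.498, -0, 1.331, -0.223], TCP at [169.514, -496.887, 231.294] pointing down, gripper open.
Joint ranges: [-2.94, 2.94], [-0.97, 2.17], [0.19, 2.56], [-1.23, 4.37], [0.02, 3.11], [-2.88, 2.88]. Speed limits (rad/s): [2.39, 2.39, 3.01, 3.14, 3.14, 3.14].

## Interface

Orientations are given as a unit quaternion [w, x, y, z].
In Python, from rig import sense, capture, finish_job, find_in, place_of gives the robot as it stands. The module is installed in compiled form; this text tells all that it offers.
- The arm moves only by the shell command python3 -m jog 'ROWS' [FORCE]. ROWS is JSON, a list of rows, each an object of numbers: "tx", "ty", "tz": the shift along the tool's x, y, z in mm; "ax", "ay", "az": the turn, a rotation vector about the tool's x, y, z in rad; "jaw": the closure, from -1 (fully open) to 1 (shut), so that 0 is half open. In form: [{"tx": .., "ty": .., "tz": .., "ax": .., "ay": .., "az": .., "jaw": ..}, ...]. A call has 1 to 5 rows; each row shifts and turns the commanded pose from where the row before left it, along the tool's axes as they then stand; what a row does not reach is not made up. A row lasts 1/8 s, in which the tool goes at most 62.5 mm and 10.7 degrees, less where a joint would pass 70% of its speed; a pose out of reach is approached as far as the arm can. A call with a gripper value outside its range is refused whole. The fingers move at their own pace and stop on an object; FORCE is the grip in N (left out, the last holds). Time passes only in rows, so rows that do not move let the fingers close. It gives the time, the measured TCP pose, the force, the opening and the grip force at its end, in the units of the state.
- sense(): the state, without advancing time (a new reading comes with each control period).
- capture(name): name is "side" or "top" or "wrist"; returns a dict with "color" (480x640x3 uint8, red, green, blue), "depth" (480x640 float32, mm along the optical axis (not along the pixel's ray), 0 where there is no reading), "fx", "fy", "cx", "cy" (pixels), "camera_from_world" (4x4, takes a point from world to camera coordinates); the wrist camera has in their place "mount" (4x4, takes a point from camera to tool coordinates, whose origin is the TCP and whose axes are the flange's). Camera axes: x right, y up, looking along -z (the intrinsics and any distortion apply to the point x, -y, -z); pixel columns grow to the right and rows downward; lengths in mm; the calibration is good to about 2 mm. A picture is of the moment at which its call begins: read the wrist's pose just before it.
- finish_job(): hands the job in; it is judged then, once.
Trained networks look in the newest picture that a camera, given by its name, has taken for a name from the list of things; names that differ only in an ending like _2 or _b are one class to them, and where a whole thing is asked for, a point or a joint stands for the part that bears it (a point fixed in the world has none). Each returns a list of dicts, best first, with "conf" (0 to 1); they miss things now and then, are a little off and sometimes report something else, mostly with a low value. They report only what shows in the picture. A call takes as long as a camera call. They do not tell look-alikes from the thing itself.
- find_in(query, camera): "centre" ([column, row] in pixels, amid what is visible of it).
- place_of(query, camera): "centre" ([column, row] in pixels: a listed point, or the origin of a listed thing).
The state is a dict: "time_s": time; "joints": joint angles; "dq": joint speeds; "tau": joint torques, N m; "eef_pos": TCP position; "ee_rot": TCP orientation; "force": force on the tool from outside, world axes, zero at the start; "wrist_torque": the same for the moment, N m; "grip_width": opening from 0.0 (shut) to 1.0 (fully open); "grip_force": force on a finger pad.
Only numpy, scipy, OpenCV 4.12 (cv2) and the standard library are available. Lean on these libraries where they do the work, as an engineer would, in place of code of your own. Each camera call takes 0.05 s, during which the arm holds its last target. There are 200 camera calls.

## Working session

There is one attempt and no reset: what is moved stays moved. The work goes in short steps, Python scripts to look and compute and a shell command to move; the robot and the scene stay as the last step left them, time stands still between calls to the robot, and variables do not carry over. Pictures are saved under pics/ and viewed, at most 10 in all, crops included, and the job is handed in when it is done.

```bash
mkdir -p pics; cat > h.py <<'E'
import numpy as np, cv2
from rig import *
from scipy.spatial.transform import Rotation as R
def T_tool(s):
    q=s["ee_rot"]; T=np.eye(4); T[:3,:3]=R.from_quat([q[1],q[2],q[3],q[0]]).as_matrix(); T[:3,3]=s["eef_pos"]; return T
def shot(name):
    s=sense(); c=capture(name)
    c["wfc"]=T_tool(s)@np.array(c["mount"]) if name=="wrist" else np.linalg.inv(np.array(c["camera_from_world"]))
    return c
def cloud(c):
    d=c["depth"].astype(float); v,u=np.mgrid[:480,:640]
    P=np.stack([(u-c["cx"])/c["fx"]*d,-(v-c["cy"])/c["fy"]*d,-d,np.ones_like(d)],-1)
    W=(P@c["wfc"].T)[...,:3]; W[d<=0]=np.nan; return W
def ray(c,px,z):
    d=c["wfc"][:3,:3]@np.array([(px[0]-c["cx"])/c["fx"],-(px[1]-c["cy"])/c["fy"],-1]); o=c["wfc"][:3,3]
    return o+d*(z-o[2])/d[2]
def proj(c,p):
    q=np.linalg.inv(c["wfc"])@np.append(p,1); return c["cx"]+c["fx"]*q[0]/-q[2], c["cy"]-c["fy"]*q[1]/-q[2]
def save(c,n,crop=None,k=1):
    im=cv2.cvtColor(c["color"],cv2.COLOR_RGB2BGR)
    if crop: x0,y0,x1,y1=crop; im=im[y0:y1,x0:x1]
    if k!=1: im=cv2.resize(im,None,fx=k,fy=k,interpolation=cv2.INTER_CUBIC)
    cv2.imwrite("pics/"+n+".png",im)
E
python3 - <<'E'
from h import *
np.set_printoptions(precision=1,suppress=True)
s=sense(); print(s)
ims=[]
for n in ["top","side"]:
    c=shot(n); W=cloud(c); save(c,n); print(n,c["wfc"].round(2).tolist(),c["fx"],[k for k in c])
    for q in ["carton","ridge","flap_left_edge","flap_right_edge","clip_grip","jaw_a","clip","tray","bell","canister","mug","padlock","bike_light"]:
        for r in place_of(q,n)[:3]:
            u,v=r["centre"]; 
            print(q,round(r["conf"],2),np.array([u,v]),W[int(np.clip(v,0,479)),int(np.clip(u,0,639))])
E
```

```text
{'time_s': 0.0, 'joints': array([-1.5,  0.3,  1.5,  0. ,  1.3, -0.2]), 'dq': array([-0.,  0.,  0., -0., -0., -0.]), 'tau': array([  0. , -41.2, -26. ,  -0. ,   0. ,  -0. ]), 'eef_pos': array([ 169.5, -496.6,  230.7]), 'ee_rot': array([-0. ,  1. ,  0.2,  0. ]), 'force': array([-0.1, -0.7,  0.2]), 'wrist_torque': array([ 0. , -0. , -0.1]), 'grip_force': 0.0, 'grip_width': 0.9959133007529261}
top [[-0.01, 0.99, -0.14, 436.83], [-1.0, -0.0, 0.02, -18.06], [0.02, 0.14, 0.99, 1106.01], [0.0, 0.0, 0.0, 1.0]] 546.9294430784828 ['color', 'depth', 'fx', 'fy', 'cx', 'cy', 'camera_from_world', 'wfc']
carton 0.95 [381.2 353.3] [ 377.7 -168.4   92.6]
carton 0.85 [391.  270.5] [ 533.9 -198.8   44.8]
carton 0.74 [469.2 345.8] [ 390.7 -332.7   85.9]
ridge 0.89 [398.5 264.8] [ 545.4 -212.4   47.5]
ridge 0.72 [487.9 224.5] [ 609.7 -362.3  130. ]
ridge 0.59 [493.9 349.4] [ 383.6 -374.4   93.2]
flap_left_edge 0.91 [391.1 358.1] [ 371.1 -180.5  128.6]
flap_left_edge 0.81 [486.5 223.6] [ 612.1 -361.6  127.1]
flap_left_edge 0.64 [488.5 349.6] [ 384.9 -357.2  116.6]
flap_right_edge 0.86 [489.4 222.1] [ 620.1
[... 1429 characters left out ...]

clip_grip 0.79 [242.  305.8] [621.4 131.6  59. ]
clip_grip 0.36 [290.5 280.3] [600.5  20.1  29.7]
jaw_a 0.81 [245.9 326.2] [605.9 147.   24.7]
jaw_a 0.53 [247.7 323.5] [602.1 144.4  34.3]
clip 0.61 [244.6 315.3] [595.4 154.2  76.2]
tray 0.62 [271.1 377.2] [511.  193.3   7.2]
bell 0.62 [378.2 231.6] [ 512.2 -148.4   71.7]
bell 0.26 [236.4 242.2] [740.4  12.1  40.5]
canister 0.91 [168.4 318.7] [714.4 224.8  51.5]
mug 0.75 [298.  201.4] [ 719.5 -164.4   23.3]
mug 0.67 [236.8 240.5] [740.4  11.2  45.6]
mug 0.66 [408.8 178.5] [ 514.6 -257.3  127. ]
padlock 0.53 [298.6 202.2] [ 720.1 -164.9   19.6]
padlock 0.24 [377.3 233.2] [ 516.1 -152.3   60. ]
bike_light 0.72 [295.1 280.6] [591.4  16.3  32.4]
```

View pics/top.png

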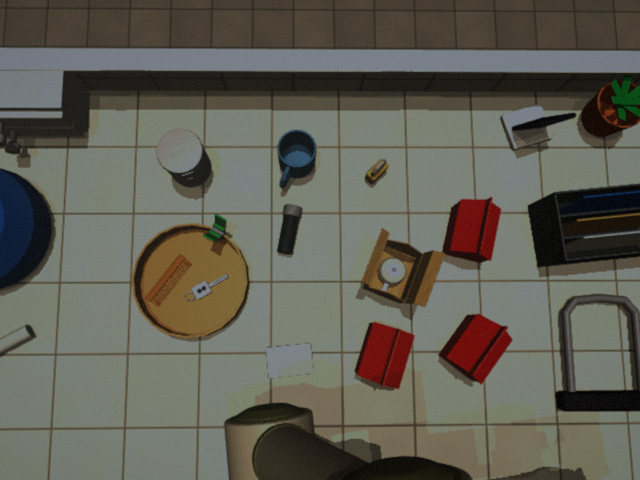

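View pics/side.png

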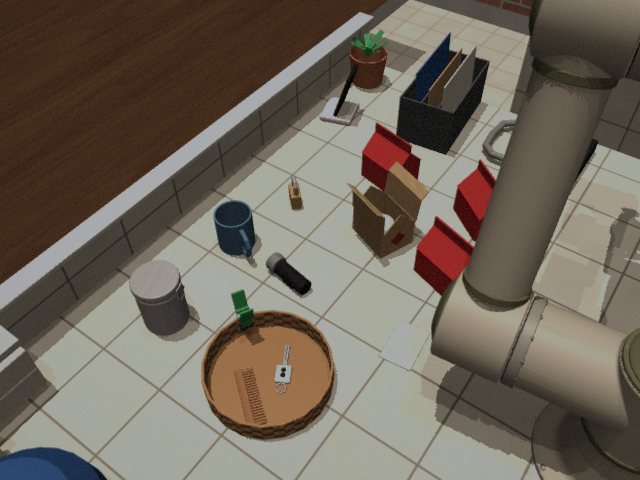

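Top picture: the brown open carton is at about (400,268), with the white bell inside and its flaps at (375,255) and (425,280). The three red look-alikes stand around it. The tray is at (193,280), with the green clip on its rim at (217,230). Next I fit the carton and clip models to the depth data.

```bash
cat > fit.py <<'E'
from h import *
from scipy.optimize import least_squares
from scipy.spatial import cKDTree
def grid(o,a,b,n=24):
    s=np.linspace(0,1,n); A,B=np.meshgrid(s,s); return (np.array(o)+A[...,None]*np.array(a)+B[...,None]*np.array(b)).reshape(-1,3)
def flap(th,sgn):
    # panel closed: goes inward-up 45deg, opens outward by th
    ang=np.pi/4+th; d=np.array([0,-np.cos(ang),np.sin(ang)]); f=np.array([0,-np.cos(ang+np.pi/4),np.sin(ang+np.pi/4)])
    c=np.array([-50,40,65.]); P=np.r_[grid(c,[100,0,0],56*d,40),grid(c+56*d,[100,0,0],22*f,30)]
    P[:,1]*=sgn; return P
def edge(p,sgn):
    th=p[3] if sgn>0 else p[4]; a=np.pi/4+th
    y=40-56*np.cos(a)-22*np.cos(a+np.pi/4); z=65+56*np.sin(a)+22*np.sin(a+np.pi/4)
    return tow(p,np.array([[0,sgn*y,z]]))[0]
def tow(p,P):
    c,s=np.cos(p[2]),np.sin(p[2]); return np.c_[p[0]+c*P[:,0]-s*P[:,1],p[1]+s*P[:,0]+c*P[:,1],P[:,2]]
def model(p):
    W=[]
    for sg in (1,-1): W+= [grid([-50,40*sg,0],[100,0,0],[0,0,65]),grid([-50*sg,-40,0],[0,80,0],[0,0,65])]
    return tow(p,np.r_[tuple(W)+(flap(p[3],1),flap(p[4],-1))])
def brown(c,ctr,r=125):
    W=cloud(c); C=c["color"].astype(float)
    hsv=cv2.cvtColor(c["color"],cv2.COLOR_RGB2HSV)
    m=(np.hypot(W[...,0]-ctr[0],W[...,1]-ctr[1])<r)&(W[...,2]>12)&(hsv[...,0]>=7)&(hsv[...,0]<28)&(hsv[...,1]>70)
    return W[m],m
def fit(P,p0):
    f=lambda p: cKDTree(model(p)).query(P)[0]
    r=least_squares(f,p0,loss="soft_l1",f_scale=2,x_scale=[5,5,.1,.1,.1],diff_step=1e-4); return r.x,np.median(f(r.x))
E
python3 - <<'E'
from fit import *
np.set_printoptions(precision=3,suppress=True)
Ps=[]
for n in ["top","side"]:
    c=shot(n); P,m=brown(c,(530,-205)); print(n,len(P),np.percentile(P,[2,50,98],axis=0).tolist()); Ps.append(P[::max(1,len(P)//1500)])
    W=cloud(c); h=cv2.cvtColor(c["color"],cv2.COLOR_RGB2HSV)
    g=(h[...,0]>40)&(h[...,0]<85)&(h[...,1]>90)&(np.hypot(W[...,0]-605,W[...,1]-140)<80); G=W[g]; print("green",len(G),np.percentile(G,[2,50,98],axis=0).tolist())
    # tray ring
    t=(np.hypot(W[...,0]-517,W[...,1]-187)<130)&(W[...,2]>38)&(W[...,2]<52)&~g; Q=W[t]
    r=least_squares(lambda p:np.hypot(Q[:,0]-p[0],Q[:,1]-p[1])-p[2],[517,187,108],loss="soft_l1",f_scale=2); print("tray",len(Q),r.x)
for P in Ps+[np.vstack(Ps)]:
    best=min((fit(P,[530,-207,y,.9,.9]) for y in (.3,1.0,1.57,2.4)),key=lambda t:t[1]); print(best, edge(best[0],1),edge(best[0],-1))
E
```

```text
top 2464 [[468.70402162884596, -272.7799027181956, 17.622288031395016], [525.9716759627221, -233.2809711482688, 118.45730949978338], [589.5159478054353, -140.42924304908868, 137.13772778109]]
green 259 [[588.9799273084352, 122.56924208438153, 53.34379471411937], [614.7983083718747, 138.88684746388014, 67.78673150662712], [634.7089809800626, 158.56803168496535, 92.32203320205403]]
tray 986 [516.444 191.723 108.112]
side 3916 [[470.799025341323, -266.41998296704975, 15.124840885579669], [523.9804634031539, -221.5521369685784, 76.71392129821822], [586.315820347366, -145.4082264640949, 134.2772859708866]]
green 472 [[587.4763549406983, 123.40064179665826, 21.45879849611345], [616.239007114683, 139.4937765143741, 65.53917056665796], [632.3622835738694, 158.5854298164683, 90.71917356770346]]
tray 1444 [516.122 193.956 108.215]
(array([ 531.591, -201.441,   -0.385,    0.775,    0.896]), np.float64(1.4648820431001828)) [ 552.144 -150.662  136.721] [ 507.829 -260.152  134.409]
(array([ 532.31 , -201.64 ,   -0.384,    0.802,    0.899]), np.float64(1.6626296152359177)) [ 553.583 -149.055  136.292] [ 508.483 -260.539  134.342]
(array([ 531.964, -201.464,   -0.386,    0.78 ,    0.898]), np.float64(1.5696895467827296)) [ 552.753 -150.362  136.639] [ 508.033 -260.288  134.353]
```

```bash
cat >> h.py <<'E'
def go(x,y,z,yaw):
    "shift in tool axes and az to reach TCP pose with tool x at world angle yaw, tool down"
    s=sense(); T=T_tool(s); M=T[:3,:3]; t=M.T@(np.array([x,y,z])-T[:3,3])
    cur=np.arctan2(M[1,0],M[0,0]); D=np.array([[np.cos(yaw),np.sin(yaw),0],[np.sin(yaw),-np.cos(yaw),0],[0,0,-1]]).T
    D=np.c_[[np.cos(yaw),np.sin(yaw),0],[np.sin(yaw),-np.cos(yaw),0],[0,0,-1]]
    print("yaw now",round(cur,3),"j1,j6",s["joints"][[0,5]].round(2),"t",t.round(1),"rot",R.from_matrix(M.T@D).as_rotvec().round(3))
def cart(p,y,x=0): c,s=np.cos(p[2]),np.sin(p[2]); return p[0]+c*x-s*y,p[1]+s*x+c*y
CP=[532,-201.5,-0.386]
E
python3 -c "
from h import *
print(cart(CP,-95),cart(CP,90)); x,y=cart(CP,-95); go(x,y,200,1.185); go(x,y,200,-1.957)"
```

```text
(np.float64(496.2338540116152), np.float64(-289.510128968986)) (np.float64(565.8837172521539), np.float64(-118.12198308201326))
yaw now 0.329 j1,j6 [-1.47 -0.22] t [376.2 -90.8  31.3] rot [ 0.     0.    -0.856]
yaw now 0.329 j1,j6 [-1.47 -0.22] t [376.2 -90.8  31.3] rot [ 0.    -0.     2.286]
```

```bash
python3 -m jog '[{"az":-0.171,"tz":6,"jaw":1},{"az":-0.171,"tz":6,"jaw":1},{"az":-0.171,"tz":6,"jaw":1},{"az":-0.171,"tz":6,"jaw":1},{"az":-0.171,"tz":6,"jaw":1}]' 40
python3 -c "
from h import *
x,y=cart(CP,-95); go(x,y,200,1.185)"
```

```text
yaw now 0.329 j1,j6 [-1.47 -0.22] t [376.2 -90.8  31.3] rot [ 0.     0.    -0.856]schema error: expected keys tx, ty, tz, ax, ay, az, jaw
```

```bash
python3 -m jog '[{"tx":0,"ty":0,"tz":6,"ax":0,"ay":0,"az":-0.171,"jaw":1},{"tx":0,"ty":0,"tz":6,"ax":0,"ay":0,"az":-0.171,"jaw":1},{"tx":0,"ty":0,"tz":6,"ax":0,"ay":0,"az":-0.171,"jaw":1},{"tx":0,"ty":0,"tz":6,"ax":0,"ay":0,"az":-0.171,"jaw":1},{"tx":0,"ty":0,"tz":6,"ax":0,"ay":0,"az":-0.171,"jaw":1}]' 40
python3 -c "
from h import *
x,y=cart(CP,-95); go(x,y,200,1.185)"
```

```text
time_s: 2.12
eef_pos: [169.5, -496.9, 201.1]
ee_rot: [0.0, 0.828, 0.56, 0.0]
force: [-0.7, -0.4, 0.0]
grip_width: -0.003
grip_force: 0.0
yaw now 1.189 j1,j6 [-1.47 -1.08] t [314.1 226.    1.1] rot [ 0.    -0.     0.004]
```

```bash
python3 -m jog '[{"tx":40,"ty":29,"tz":0,"ax":0,"ay":0,"az":0,"jaw":1},{"tx":40,"ty":29,"tz":0,"ax":0,"ay":0,"az":0,"jaw":1},{"tx":40,"ty":29,"tz":0,"ax":0,"ay":0,"az":0,"jaw":1},{"tx":40,"ty":29,"tz":0,"ax":0,"ay":0,"az":0,"jaw":1}]' ; python3 -m jog '[{"tx":40,"ty":29,"tz":0,"ax":0,"ay":0,"az":0,"jaw":1},{"tx":40,"ty":29,"tz":0,"ax":0,"ay":0,"az":0,"jaw":1},{"tx":40,"ty":29,"tz":0,"ax":0,"ay":0,"az":0,"jaw":1},{"tx":34,"ty":23,"tz":0,"ax":0,"ay":0,"az":0,"jaw":1},{"tx":0,"ty":0,"tz":0,"ax":0,"ay":0,"az":0,"jaw":1}]'
python3 -c "
from h import *
x,y=cart(CP,-95); go(x,y,112,1.185)
c=shot('wrist'); save(c,'w1')"
```

```text
time_s: 2.62
eef_pos: [338.6, -391.6, 201.4]
ee_rot: [0.0, 0.83, 0.558, -0.0]
force: [0.7, -1.1, -0.1]
grip_width: 0.001
grip_force: 0.0
time_s: 3.25
eef_pos: [498.9, -289.7, 201.0]
ee_rot: [-0.0, 0.829, 0.559, 0.0]
force: [-0.2, -0.6, -0.2]
grip_width: -0.001
grip_force: 0.0
yaw now 1.187 j1,j6 [-0.73 -0.35] t [-0.9 -2.5 89. ] rot [-0.    -0.     0.002]
```

View pics/w1.png

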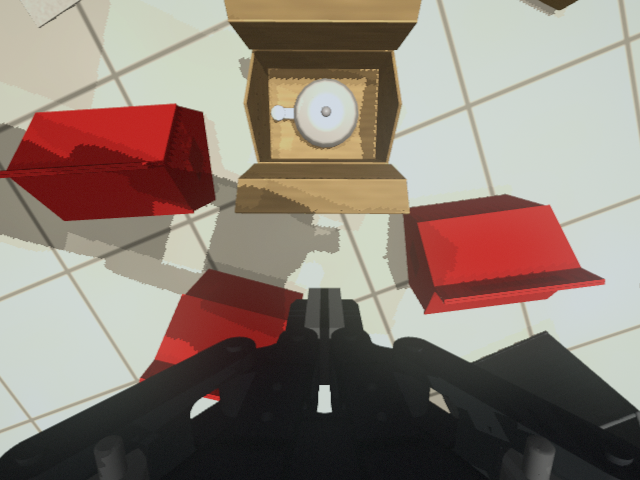

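The wrist view shows the carton square ahead, with the right flap at (322,190), the bell inside, and red look-alikes on both sides. Next I check clearance for the descent and refine the fit.

```bash
python3 - <<'E'
from fit import *
np.set_printoptions(precision=2,suppress=True)
c=shot('wrist'); W=cloud(c); P,m=brown(c,(532,-201)); P=P[::max(1,len(P)//2500)]
print(len(P),fit(P,[532,-201.5,-.386,.78,.9]))
h=cv2.cvtColor(c["color"],cv2.COLOR_RGB2HSV); red=((h[...,0]<6)|(h[...,0]>172))&(h[...,1]>120)
Q=W[red&(W[...,2]>60)]; co,si=np.cos(-.386),np.sin(-.386); d=Q[:,:2]-[532,-201.5]; x=d@[co,si]; y=d@[-si,co]
for lo in range(-140,0,20):
    k=(y>lo)&(y<lo+20); print(lo, x[k&(x<0)].max(initial=-999), x[k&(x>0)].min(initial=999))
E
```

```text
2566 (array([ 531.96, -203.21,   -0.39,    0.81,    0.88]), np.float64(1.318460232265837))
-140 -999.0 80.5943973335502
-120 -999.0 77.92230626981885
-100 -11.340825776666032 75.99172825927131
-80 -100.3894705291502 117.2071917787988
-60 -101.38062337021682 999.0
-40 -102.26228894307931 999.0
-20 -103.89344102101387 999.0
```

```bash
python3 -m jog '[{"tx":4,"ty":-1,"tz":45,"ax":0,"ay":0,"az":0,"jaw":1},{"tx":4,"ty":-1,"tz":44,"ax":0,"ay":0,"az":0,"jaw":1},{"tx":10,"ty":0,"tz":0,"ax":0,"ay":0,"az":0,"jaw":1},{"tx":10,"ty":0,"tz":0,"ax":0,"ay":0,"az":0,"jaw":1},{"tx":10,"ty":0,"tz":0,"ax":0,"ay":0,"az":0,"jaw":1}]' ; python3 -m jog '[{"tx":10,"ty":0,"tz":0,"ax":0,"ay":0,"az":0,"jaw":1},{"tx":10,"ty":0,"tz":0,"ax":0,"ay":0,"az":0,"jaw":1},{"tx":10,"ty":0,"tz":0,"ax":0,"ay":0,"az":0,"jaw":1},{"tx":4,"ty":0,"tz":0,"ax":0,"ay":0,"az":0,"jaw":1},{"tx":0,"ty":0,"tz":0,"ax":0,"ay":0,"az":0,"jaw":1}]'
python3 - <<'E'
from fit import *
x,y=cart(CP,-13); go(x,y,112,1.185)
c=shot('wrist'); P,m=brown(c,(532,-201)); P=P[::max(1,len(P)//2500)]
print(len(P),fit(P,[532,-203,-.386,.78,.3]))
save(c,'w2')
E
```

```text
time_s: 3.98
eef_pos: [510.7, -255.5, 114.4]
ee_rot: [0.002, 0.83, 0.558, 0.001]
force: [0.3, -0.9, -0.2]
grip_width: -0.001
grip_force: 0.2
time_s: 4.6
eef_pos: [522.7, -223.7, 112.3]
ee_rot: [-0.0, 0.83, 0.558, -0.0]
force: [-0.2, -0.8, -0.7]
grip_width: 0.0
grip_force: 0.0
yaw now 1.184 j1,j6 [-0.61 -0.22] t [11.1  0.2  0.3] rot [-0.    -0.    -0.001]
2612 (array([ 5.32924022e+02, -2.00653264e+02, -3.90980412e-01,  7.77636558e-01,
        1.71813876e-01]), np.float64(1.2506070563115392))
```

View pics/w2.png

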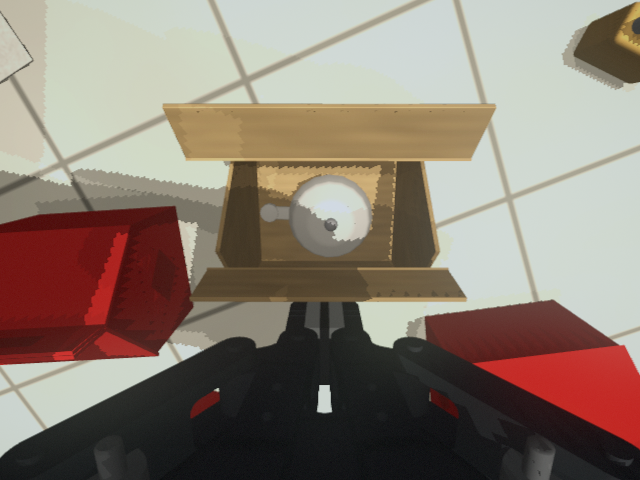

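The right flap's edge, at (325,300), is folding in ahead of the fingers. I continue gently to the stop.

```bash
python3 -m jog '[{"tx":4,"ty":0,"tz":0,"ax":0,"ay":0,"az":0,"jaw":1},{"tx":3,"ty":0,"tz":0,"ax":0,"ay":0,"az":0,"jaw":1},{"tx":2,"ty":0,"tz":0,"ax":0,"ay":0,"az":0,"jaw":1},{"tx":0,"ty":0,"tz":0,"ax":0,"ay":0,"az":0,"jaw":1}]'; python3 -m jog '[{"tx":1,"ty":0,"tz":0,"ax":0,"ay":0,"az":0,"jaw":1},{"tx":1,"ty":0,"tz":0,"ax":0,"ay":0,"az":0,"jaw":1},{"tx":0,"ty":0,"tz":0,"ax":0,"ay":0,"az":0,"jaw":1}]'
python3 - <<'E'
from fit import *
x,y=cart(CP,-13); go(x,y,112,1.185); s=sense(); print(s["force"],s["wrist_torque"])
E
```

```text
time_s: 5.15
eef_pos: [526.1, -215.5, 112.3]
ee_rot: [-0.0, 0.83, 0.558, 0.0]
force: [0.1, 0.6, -0.5]
grip_width: 0.002
grip_force: 0.0
time_s: 5.52
eef_pos: [526.5, -214.5, 112.2]
ee_rot: [0.0, 0.83, 0.558, -0.001]
force: [-2.1, -4.5, -1.8]
grip_width: -0.003
grip_force: 2.4
yaw now 1.184 j1,j6 [-0.59 -0.2 ] t [1.1 0.2 0.2] rot [-0.     0.001 -0.001]
[-2.13030117 -4.47115562 -1.75668987] [-0.79867149  0.24943646  0.01373651]
```

```bash
python3 -m jog '[{"tx":-20,"ty":0,"tz":0,"ax":0,"ay":0,"az":0,"jaw":1},{"tx":0,"ty":0,"tz":-60,"ax":0,"ay":0,"az":0,"jaw":1},{"tx":40,"ty":0,"tz":0,"ax":0,"ay":0,"az":0,"jaw":1},{"tx":45,"ty":0,"tz":0,"ax":0,"ay":0,"az":0,"jaw":1},{"tx":40,"ty":0,"tz":0,"ax":0,"ay":0,"az":0,"jaw":1}]'; python3 -m jog '[{"tx":0,"ty":0,"tz":30,"ax":0,"ay":0,"az":0,"jaw":1},{"tx":0,"ty":0,"tz":30,"ax":0,"ay":0,"az":0,"jaw":1},{"tx":-5,"ty":0,"tz":0,"ax":0,"ay":0,"az":0,"jaw":1},{"tx":-10,"ty":0,"tz":0,"ax":0,"ay":0,"az":0,"jaw":1},{"tx":-10,"ty":0,"tz":0,"ax":0,"ay":0,"az":0,"jaw":1}]'; python3 -m jog '[{"tx":-10,"ty":0,"tz":0,"ax":0,"ay":0,"az":0,"jaw":1},{"tx":-10,"ty":0,"tz":0,"ax":0,"ay":0,"az":0,"jaw":1},{"tx":-10,"ty":0,"tz":0,"ax":0,"ay":0,"az":0,"jaw":1},{"tx":-8,"ty":0,"tz":0,"ax":0,"ay":0,"az":0,"jaw":1},{"tx":0,"ty":0,"tz":0,"ax":0,"ay":0,"az":0,"jaw":1}]'
python3 - <<'E'
from fit import *
x,y=cart(CP,13); go(x,y,112,1.185)
E
```

```text
time_s: 6.15
eef_pos: [566.7, -116.2, 172.5]
ee_rot: [0.0, 0.83, 0.558, 0.0]
force: [0.5, -0.1, -0.3]
grip_width: -0.001
grip_force: 0.0
time_s: 6.78
eef_pos: [557.2, -141.1, 113.7]
ee_rot: [0.001, 0.83, 0.558, 0.001]
force: [0.1, 0.7, 0.5]
grip_width: -0.0
grip_force: 0.2
time_s: 7.4
eef_pos: [542.4, -175.4, 112.3]
ee_rot: [-0.0, 0.83, 0.558, -0.0]
force: [0.2, -0.8, -0.4]
grip_width: 0.001
grip_force: 0.0
yaw now 1.183 j1,j6 [-0.52 -0.13] t [-15.1   0.2   0.3] rot [-0.     0.    -0.002]
```

```bash
python3 -m jog '[{"tx":-5,"ty":0,"tz":0,"ax":0,"ay":0,"az":0,"jaw":1},{"tx":-4,"ty":0,"tz":0,"ax":0,"ay":0,"az":0,"jaw":1},{"tx":-3,"ty":0,"tz":0,"ax":0,"ay":0,"az":0,"jaw":1},{"tx":-1,"ty":0,"tz":0,"ax":0,"ay":0,"az":0,"jaw":1},{"tx":0,"ty":0,"tz":0,"ax":0,"ay":0,"az":0,"jaw":1}]'; python3 -m jog '[{"tx":-1,"ty":0,"tz":0,"ax":0,"ay":0,"az":0,"jaw":1},{"tx":-1,"ty":0,"tz":0,"ax":0,"ay":0,"az":0,"jaw":1},{"tx":0,"ty":0,"tz":0,"ax":0,"ay":0,"az":0,"jaw":1}]'
python3 - <<'E'
from fit import *
x,y=cart(CP,13); go(x,y,112,1.185); s=sense(); print(s["force"],s["wrist_torque"])
E
```

```text
time_s: 8.02
eef_pos: [537.7, -187.0, 112.3]
ee_rot: [0.0, 0.83, 0.558, -0.0]
force: [-0.3, 0.3, -0.5]
grip_width: -0.003
grip_force: 0.0
time_s: 8.4
eef_pos: [536.9, -188.8, 112.3]
ee_rot: [0.0, 0.83, 0.558, -0.0]
force: [0.2, -0.5, -0.1]
grip_width: -0.0
grip_force: 0.0
yaw now 1.184 j1,j6 [-0.54 -0.16] t [-0.6  0.2  0.3] rot [-0.     0.    -0.001]
[ 0.20919793 -0.53730392 -0.06845727] [-0.00191807 -0.01721457 -0.0325966 ]
```

```bash
python3 -m jog '[{"tx":-1,"ty":0,"tz":0,"ax":0,"ay":0,"az":0,"jaw":1},{"tx":-1,"ty":0,"tz":0,"ax":0,"ay":0,"az":0,"jaw":1},{"tx":0,"ty":0,"tz":0,"ax":0,"ay":0,"az":0,"jaw":1}]'; 
python3 - <<'E'
from fit import *
x,y=cart(CP,13); go(x,y,112,1.185); s=sense(); print(s["force"],s["wrist_torque"])
E
```

```text
time_s: 8.78
eef_pos: [536.2, -190.6, 112.3]
ee_rot: [-0.0, 0.83, 0.558, 0.0]
force: [-0.0, 0.6, -1.0]
grip_width: 0.001
grip_force: 0.4
yaw now 1.184 j1,j6 [-0.55 -0.16] t [1.3 0.2 0.3] rot [-0.    -0.    -0.001]
[-0.02439612  0.64187231 -1.02697463] [ 0.15346592 -0.09153589 -0.00870545]
```

```bash
python3 -m jog '[{"tx":-1,"ty":0,"tz":0,"ax":0,"ay":0,"az":0,"jaw":1},{"tx":0,"ty":0,"tz":0,"ax":0,"ay":0,"az":0,"jaw":1}]'; 
python3 - <<'E'
from fit import *
x,y=cart(CP,13); go(x,y,112,1.185); s=sense(); print(s["force"],s["wrist_torque"])
E
```

```text
time_s: 9.02
eef_pos: [536.1, -190.8, 112.2]
ee_rot: [-0.0, 0.83, 0.558, 0.001]
force: [1.4, 4.4, -0.5]
grip_width: 0.001
grip_force: 2.8
yaw now 1.184 j1,j6 [-0.55 -0.16] t [1.6 0.2 0.2] rot [-0.    -0.002 -0.001]
[ 1.43172751  4.40482033 -0.48723997] [ 0.82885342 -0.46158634  0.00400099]
```

```bash
python3 -m jog '[{"tx":20,"ty":0,"tz":0,"ax":0,"ay":0,"az":0,"jaw":1},{"tx":0,"ty":0,"tz":-60,"ax":0,"ay":0,"az":0,"jaw":1},{"tx":20,"ty":-8,"tz":-30,"ax":0,"ay":0,"az":0,"jaw":-1}]'; python3 -m jog '[{"tx":41,"ty":-12,"tz":0,"ax":0,"ay":0,"az":0,"jaw":-1},{"tx":41,"ty":-12,"tz":0,"ax":0,"ay":0,"az":0,"jaw":-1},{"tx":41,"ty":-12,"tz":0,"ax":0,"ay":0,"az":0,"jaw":-1},{"tx":41,"ty":-12,"tz":0,"ax":0,"ay":0,"az":0,"jaw":-1},{"tx":41,"ty":-11,"tz":0,"ax":0,"ay":0,"az":0.12,"jaw":-1}]' ; python3 -m jog '[{"tx":0,"ty":0,"tz":0,"ax":0,"ay":0,"az":0,"jaw":-1}]'
python3 - <<'E'
from fit import *
np.set_printoptions(precision=2,suppress=True)
x0=[531.5,-202.7,-.388,.05,.05]
for n in ["top","side"]:
    c=shot(n); P,m=brown(c,(532,-202)); P=P[::max(1,len(P)//2500)]; print(n,fit(P,x0)); 
    if n=="side": save(c,"s2",(280,100,500,265),3)
c=shot('wrist'); save(c,'w3'); W=cloud(c)
for q in ["clip_grip","jaw_a","clip"]:
    for r in place_of(q,"wrist")[:2]: u,v=r["centre"]; print(q,r["conf"],u,v,W[int(v),int(u)],ray(c,(u,v),81.5),ray(c,(u,v),49.5))
h=cv2.cvtColor(c["color"],cv2.COLOR_RGB2HSV)
g=(h[...,0]>40)&(h[...,0]<85)&(h[...,1]>90)&(np.hypot(W[...,0]-611,W[...,1]-140)<60)
np.save('G.npy',W[g]); G=W[g]
for f in (-.6,-.506,-.4):
  k=np.array([np.cos(f),np.sin(f)]);t=np.array([-k[1],k[0]]); d=G[:,:2]-[516.3,193]
  for lo,hi in ((50,60),(60,70),(70,80),(80,96)):
    m=(G[:,2]>lo)&(G[:,2]<hi); 
    if m.sum()>5: print(f,lo,m.sum(),np.percentile(d[m]@k,[3,97]),np.percentile(d[m]@t,[3,97]))
print(sense()["eef_pos"],G.max(0))
E
```

```text
time_s: 9.4
eef_pos: [544.4, -151.4, 205.1]
ee_rot: [0.002, 0.83, 0.558, 0.001]
force: [-0.3, -0.3, 1.5]
grip_width: 0.2
grip_force: 0.0
time_s: 10.02
eef_pos: [566.2, 62.9, 202.5]
ee_rot: [0.0, 0.862, 0.506, 0.0]
force: [0.0, -1.3, 0.9]
grip_width: 1.003
grip_force: 0.0
time_s: 10.15
eef_pos: [566.1, 63.7, 202.4]
ee_rot: [0.0, 0.861, 0.509, 0.0]
force: [0.7, -0.2, -0.1]
grip_width: 1.001
grip_force: 0.0
top (array([ 531.8 , -203.05,   -0.39,    0.03,    0.04]), np.float64(1.3727989135974141))
side (array([ 532.6 , -202.77,   -0.39,    0.02,   -0.19]), np.float64(1.6534403481272795))
clip_grip 0.63 323.4 110.6 [610.02 143.44  51.5 ] [608.93 140.82  81.5 ] [610.16 143.05  49.5 ]
jaw_a 0.88 327.0 114.2 [611.25 139.32  53.05] [609.98 137.56  81.5 ] [611.33 139.4   49.5 ]
jaw_a 0.81 327.5 115.4 [610.88 138.66  53.45] [609.9  136.71  81.5 ] [611.24 138.44  49.5 ]
clip 0.77 326.2 112.7 [611.17 140.8   55.48] [609.96 138.69  81.5 ] [611.31 140.66  49.5 ]
-0.6 50 704 [ 96.8  119.81] [-1.12 21.05]
-0.6 60 333 [ 93.2  123.45] [-1.27 20.91]
-0.6 70 349 [ 90.11 126.46] [-1.62 21.46]
-0.6 80 749 [ 84.23 131.67] [-2.35 21.72]
-0.506 50 704 [ 97.61 120.25] [-11.34  10.73]
-0.506 60 333 [ 93.74 123.55] [-11.45  10.34]
-0.506 70 349 [ 90.87 126.75] [-11.17  10.29]
-0.506 80 749 [ 84.67 132.24] [-11.18  10.46]
-0.4 50 704 [ 96.62 119.72] [-22.81  -0.7 ]
-0.4 60 333 [ 92.92 123.45] [-23.53  -0.41]
-0.4 70 349 [ 89.96 126.38] [-23.6   -0.02]
-0.4 80 749 [ 83.94 131.66] [-23.94   0.8 ]
[566.27  59.8  202.34] [637.13 174.85  91.91]
```

View pics/s2.png

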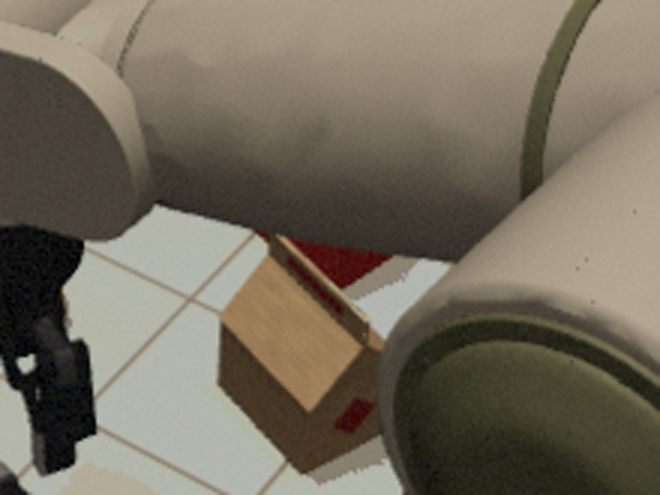

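View pics/w3.png

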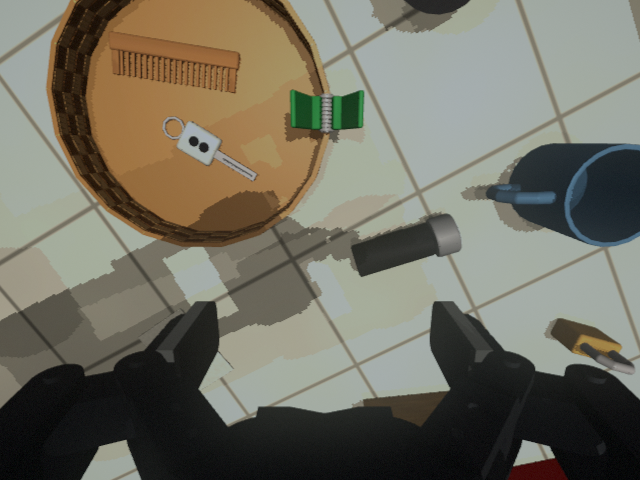

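The side crop shows the carton closed with a single upright ridge. In the wrist view the clip's handles are level at (327,110), aligned with the tool.

```bash
python3 -c "
from h import *
for i in range(3): go(610.9,140.2,140,1.065); capture('top')"
```

```text
yaw now 1.063 j1,j6 [-0.1   0.41] t [92.  -0.1 62.3] rot [ 0.     0.    -0.002]
yaw now 1.063 j1,j6 [-0.1   0.41] t [91.9 -0.1 62.3] rot [ 0.     0.    -0.002]
yaw now 1.063 j1,j6 [-0.1   0.41] t [91.8 -0.  62.3] rot [ 0.     0.    -0.002]
```

```bash
python3 -m jog '[{"tx":31,"ty":0,"tz":10,"ax":0,"ay":0,"az":0,"jaw":-1},{"tx":31,"ty":0,"tz":20,"ax":0,"ay":0,"az":0,"jaw":-1},{"tx":30,"ty":0,"tz":32,"ax":0,"ay":0,"az":0,"jaw":-1},{"tx":0,"ty":0,"tz":0,"ax":0,"ay":0,"az":0,"jaw":-1},{"tx":0,"ty":0,"tz":0,"ax":0,"ay":0,"az":0,"jaw":-1}]'
python3 - <<'E'
from h import *
go(610.9,140.2,62.5,1.065)
c=shot('side'); save(c,'s3',(160,240,330,367),4)
E
```

```text
time_s: 11.22
eef_pos: [611.1, 140.4, 141.1]
ee_rot: [0.0, 0.862, 0.507, 0.0]
force: [0.4, -0.0, 0.7]
grip_width: 0.999
grip_force: 0.0
yaw now 1.064 j1,j6 [0.04 0.55] t [-0.3 -0.2 78.6] rot [ 0.001 -0.    -0.001]
```

View pics/s3.png

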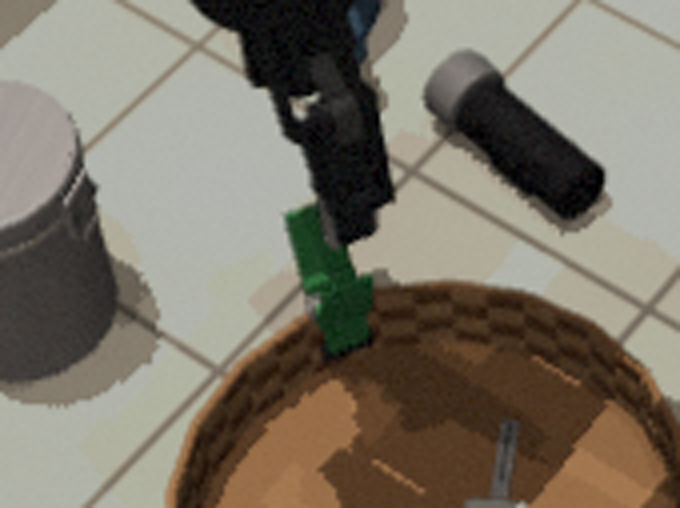

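The fingers are above the clip at crop (340,230), so I go down and squeeze.

```bash
python3 -m jog '[{"tx":0,"ty":0,"tz":30,"ax":0,"ay":0,"az":0,"jaw":-1},{"tx":0,"ty":0,"tz":30,"ax":0,"ay":0,"az":0,"jaw":-1},{"tx":0,"ty":0,"tz":18,"ax":0,"ay":0,"az":0,"jaw":-1},{"tx":0,"ty":0,"tz":0,"ax":0,"ay":0,"az":0,"jaw":-1}]' && python3 -m jog '[{"tx":0,"ty":0,"tz":0,"ax":0,"ay":0,"az":0,"jaw":1},{"tx":0,"ty":0,"tz":0,"ax":0,"ay":0,"az":0,"jaw":1},{"tx":0,"ty":0,"tz":0,"ax":0,"ay":0,"az":0,"jaw":1},{"tx":0,"ty":0,"tz":0,"ax":0,"ay":0,"az":0,"jaw":1},{"tx":0,"ty":0,"tz":0,"ax":0,"ay":0,"az":0,"jaw":1}]' 40; python3 -m jog '[{"tx":0,"ty":0,"tz":0,"ax":0,"ay":0,"az":0,"jaw":1},{"tx":0,"ty":0,"tz":0,"ax":0,"ay":0,"az":0,"jaw":1},{"tx":0,"ty":0,"tz":0,"ax":0,"ay":0,"az":0,"jaw":1}]' 
python3 -c "
from h import *
go(610.9,140.2,62.5,1.065);s=sense();print(s['force'],s['wrist_torque'],s['grip_width']*85)"
```

```text
time_s: 11.78
eef_pos: [610.7, 140.6, 62.1]
ee_rot: [-0.0, 0.862, 0.507, -0.0]
force: [-0.3, -0.4, -0.1]
grip_width: 1.002
grip_force: 0.0
time_s: 12.4
eef_pos: [613.4, 141.1, 66.5]
ee_rot: [0.002, 0.862, 0.507, 0.004]
force: [-0.4, -0.9, 19.1]
grip_width: 0.269
grip_force: 41.5
time_s: 12.78
eef_pos: [613.4, 141.1, 66.5]
ee_rot: [0.002, 0.862, 0.507, 0.004]
force: [-1.1, 0.3, 19.3]
grip_width: 0.267
grip_force: 41.5
yaw now 1.064 j1,j6 [0.04 0.55] t [-2.  -1.7  4. ] rot [ 0.007 -0.004 -0.001]
[-1.12917952  0.33697191 19.25989111] [-0.09125629  0.14578855  0.00099578] 22.667989095482206
```

```bash
python3 -m jog '[{"tx":0,"ty":0,"tz":-5,"ax":0,"ay":0,"az":0,"jaw":1},{"tx":0,"ty":0,"tz":-10,"ax":0,"ay":0,"az":0,"jaw":1},{"tx":0,"ty":0,"tz":-25,"ax":0,"ay":0,"az":0,"jaw":1},{"tx":0,"ty":0,"tz":-40,"ax":0,"ay":0,"az":0,"jaw":1},{"tx":0,"ty":0,"tz":-40,"ax":0,"ay":0,"az":0,"jaw":1}]'; python3 -m jog '[{"tx":-25,"ty":0,"tz":-35,"ax":0,"ay":0,"az":0.16,"jaw":1},{"tx":-25,"ty":0,"tz":-10,"ax":0,"ay":0,"az":0.16,"jaw":1},{"tx":-20,"ty":0,"tz":0,"ax":0,"ay":0,"az":0.16,"jaw":1},{"tx":-20,"ty":0,"tz":0,"ax":0,"ay":0,"az":0.16,"jaw":1},{"tx":-20,"ty":0,"tz":0,"ax":0,"ay":0,"az":0.16,"jaw":1}]';python3 -m jog '[{"tx":0,"ty":0,"tz":0,"ax":0,"ay":0,"az":0.16,"jaw":1},{"tx":0,"ty":0,"tz":0,"ax":0,"ay":0,"az":0.16,"jaw":1},{"tx":0,"ty":0,"tz":0,"ax":0,"ay":0,"az":0.16,"jaw":1},{"tx":0,"ty":0,"tz":0,"ax":0,"ay":0,"az":0.17,"jaw":1}]'
python3 -c "
from h import *
x,y=531.6,-202.75
go(x,y,200,-.388);s=sense();print(s['force'],s['wrist_torque'],s['grip_width']*85,s['grip_force'])"
```

```text
time_s: 13.4
eef_pos: [610.7, 141.0, 183.8]
ee_rot: [-0.0, 0.862, 0.507, -0.0]
force: [-0.1, 0.3, -0.5]
grip_width: 0.27
grip_force: 39.2
time_s: 14.02
eef_pos: [533.0, 66.3, 227.6]
ee_rot: [-0.0, 0.992, 0.129, -0.0]
force: [0.8, 0.5, -1.2]
grip_width: 0.268
grip_force: 39.2
time_s: 14.52
eef_pos: [533.5, 66.8, 227.7]
ee_rot: [-0.0, 0.981, -0.195, -0.0]
force: [-0.0, 0.1, -0.2]
grip_width: 0.268
grip_force: 39.2
yaw now -0.392 j1,j6 [-0.09  1.87] t [101.1 249.8  27.7] rot [-0.     0.    -0.004]
[-0.00119241  0.11332805 -0.24351875] [-0.0334551   0.01130482  0.01653663] 22.810306529944224 39.20768916606903
```

```bash
cat > clip.py <<'E'
from h import *
np.set_printoptions(precision=1,suppress=True)
def look(n,name=None,crop=None,k=1):
    s=sense(); T=T_tool(s); c=shot(n); W=cloud(c); h=cv2.cvtColor(c["color"],cv2.COLOR_RGB2HSV)
    g=(h[...,0]>40)&(h[...,0]<85)&(h[...,1]>80)&(np.linalg.norm(W-T[:3,3],axis=-1)<80)
    G=(W[g]-T[:3,3])@T[:3,:3]; print(n,len(G),"tool-frame pct",np.percentile(G,[1,5,50,95,99],axis=0).tolist())
    v,u=np.where(g); print("px",u.min(),u.max(),v.min(),v.max())
    if name: save(c,name,(max(0,int(u.mean())-60),max(0,int(v.mean())-45),int(u.mean())+60,int(v.mean())+45),6)
    for q in ("jaw_a","clip"):
        for r in place_of(q,n)[:2]:
            # intersect ray with tool plane x=0
            d=c["wfc"][:3,:3]@np.array([(r["centre"][0]-c["cx"])/c["fx"],-(r["centre"][1]-c["cy"])/c["fy"],-1]); o=c["wfc"][:3,3]
            d=T[:3,:3].T@d; o=T[:3,:3].T@(o-T[:3,3]); print(q,round(r["conf"],2),o-d*o[0]/d[0],o-d*o[1]/d[1])
    return c
E
python3 - <<'E'
from clip import *
look("side","s4")
E
```

```text
side 456 tool-frame pct [[-16.199256833486643, -37.58131352817654, -67.57891719311297], [-14.853200169227874, -17.382105116889143, -55.010346107023906], [-9.15874114415804, 3.0948203742472424, 4.601798285934201], [4.514939739540607, 12.614840851248887, 37.52033581635506], [7.115149738254289, 39.08703894712003, 43.20776667967785]]
px 276 329 197 267
jaw_a 0.93 [  0.  -13.1  53.3] [24.8  0.  87.3]
jaw_a 0.85 [ 0.  15.  54.6] [-25.9   0.   18.9]
clip 0.78 [ 0.  -2.3 18.6] [ 4.2  0.  24.1]
```

View pics/s4.png

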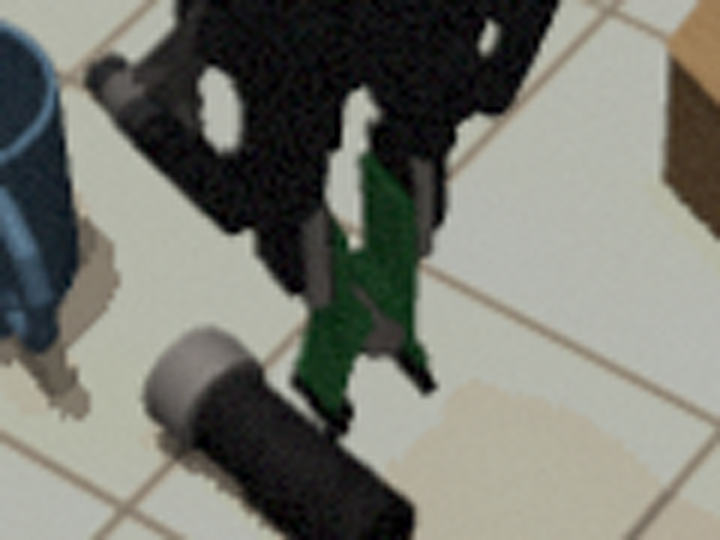

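The clip is held upright, jaws wide open at crop (325,410) and (425,385). Now I move it over the ridge.

```bash
python3 -m jog '[{"tx":17,"ty":42,"tz":0,"ax":0,"ay":0,"az":0,"jaw":1},{"tx":17,"ty":42,"tz":0,"ax":0,"ay":0,"az":0,"jaw":1},{"tx":17,"ty":42,"tz":0,"ax":0,"ay":0,"az":0,"jaw":1},{"tx":17,"ty":42,"tz":0,"ax":0,"ay":0,"az":0,"jaw":1},{"tx":17,"ty":42,"tz":0,"ax":0,"ay":0,"az":-0.004,"jaw":1}]';python3 -m jog '[{"tx":16,"ty":39,"tz":0,"ax":0,"ay":0,"az":0,"jaw":1},{"tx":0,"ty":0,"tz":0,"ax":0,"ay":0,"az":0,"jaw":1},{"tx":0,"ty":0,"tz":0,"ax":0,"ay":0,"az":0,"jaw":1}]'
python3 - <<'E'
from clip import *
go(531.6,-202.75,200,-.388)
look("side"); c=look("wrist"); save(c,"w4"); look("top")
E
```

```text
time_s: 15.3
eef_pos: [533.1, -161.3, 227.5]
ee_rot: [-0.0, 0.982, -0.188, 0.0]
force: [0.0, 0.8, -0.1]
grip_width: 0.27
grip_force: 39.3
time_s: 15.68
eef_pos: [533.6, -201.4, 227.3]
ee_rot: [-0.0, 0.982, -0.189, -0.0]
force: [0.2, -0.5, -0.4]
grip_width: 0.268
grip_force: 39.3
yaw now -0.38 j1,j6 [-0.6  1.4] t [-1.3  2.  27.3] rot [-0.  0.  0.]
side 426 tool-frame pct [[-15.574512864188407, -35.75224250274062, -70.28964140588765], [-14.71589253578653, -20.220075023837502, -50.36347871983184], [-8.113593309264463, 3.012734649795029, 2.4745795086281026], [4.717244254973661, 11.453626281437241, 38.0652654158829], [8.282344104338831, 14.326734762601129, 41.84217966664185]]
px 375 405 118 174
jaw_a 0.69 [ 0.  -6.3 52.8] [ 7.4  0.  61.5]
jaw_a 0.59 [ 0.  15.1 52.1] [-17.2   0.   31.9]
clip 0.66 [ 0.   6.  18.4] [-6.9  0.  10.6]
clip 0.17 [ 0.   9.7 -4.7] [-11.1   0.  -16.8]
wrist 3997 tool-frame pct [[-13.53960175894666, -14.713662004545863, -29.094078045920114], [-11.704255889132357, -11.558975979410473, -28.445363594385714], [2.466581438924177, 1.840034568528646, -2.184249697721087], [9.475091182638932, 10.897676433662207, 29.623462127312603], [9.81173821454588, 13.804215775937209, 36.47904698824]]
px 165 481 262 450
jaw_a 0.78 [ 0.   9.6 35.9] [  67.1   -0.  -138.5]
jaw_a 0.72 [ 0.  -9.9 35.9] [  69.8    0.  -145.6]
top 42 tool-frame pct [[-16.568646648231418, -14.318451897621499, -52.03868206115705], [-14.931955098283337, -12.419098731442322, -28.77861036343491], [-13.640422161393959, -7.922858746602504, 4.535342666983613], [-10.834098715361012, 8.03702646728294, 12.995440472179466], [-10.480439554695124, 11.020580388140223, 27.885473429009323]]
px 401 412 262 272
jaw_a 0.45 [ 0.  12.2 58.8] [-13.1   0.  -19.3]
jaw_a 0.4 [  0.  -14.4  62.7] [ 19.    0.  176.2]
clip 0.45 [ 0.   2.1 42.7] [-2.5  0.  28.2]
```

View pics/w4.png

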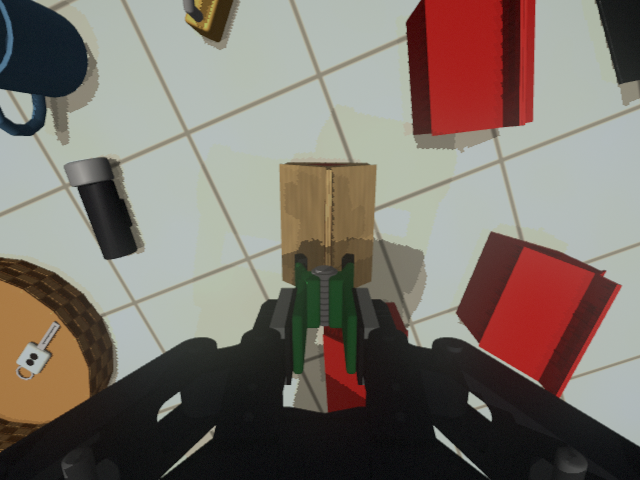

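```bash
python3 - <<'E'
from fit import *
np.set_printoptions(precision=2,suppress=True)
s=sense();T=T_tool(s);c=shot('wrist');P,m=brown(c,(532,-202),90)
L=(P-T[:3,3])@T[:3,:3]
k=(P[:,2]>116)&(P[:,2]<135); Q=L[k]; print(len(Q),np.percentile(Q,[1,10,50,90,99],axis=0)); print(np.polyfit(Q[:,0],Q[:,1],1), P[k][:,2].max())
print(fit(P[::max(1,len(P)//2500)],[531.6,-202.7,-.388,0,0])); go(531.6,-202.75,130,-.388)
E
```

```text
625 [[-15.79  -0.54  99.55]
 [ -8.67  -0.48 100.22]
 [ 17.93   1.59 101.2 ]
 [ 44.61   3.6  106.75]
 [ 50.73   3.82 107.99]]
[0.01 1.47] 128.17532541699984
(array([ 531.94, -203.68,   -0.4 ,    0.05,   -0.01]), np.float64(1.0679278797609832))
yaw now -0.382 j1,j6 [-0.57  1.39] t [-1.6  1.7 97.3] rot [-0.   -0.    0.01]
```

```bash
python3 -m jog '[{"tx":0,"ty":1.7,"tz":10,"ax":0,"ay":0,"az":0.007,"jaw":1},{"tx":0,"ty":0,"tz":15,"ax":0,"ay":0,"az":0,"jaw":1},{"tx":0,"ty":0,"tz":10,"ax":0,"ay":0,"az":0,"jaw":1},{"tx":0,"ty":0,"tz":0,"ax":0,"ay":0,"az":0,"jaw":1},{"tx":0,"ty":0,"tz":0,"ax":0,"ay":0,"az":0,"jaw":1}]'
python3 - <<'E'
from fit import *
np.set_printoptions(precision=2,suppress=True)
s=sense();T=T_tool(s);c=shot('wrist');P,m=brown(c,(532,-202),90)
L=(P-T[:3,3])@T[:3,:3]
k=(P[:,2]>116)&(P[:,2]<135); Q=L[k]; print(len(Q),np.percentile(Q,[1,50,99],axis=0)); print(np.polyfit(Q[:,0],Q[:,1],1))
W=cloud(c); h=cv2.cvtColor(c["color"],cv2.COLOR_RGB2HSV)
g=(h[...,0]>40)&(h[...,0]<85)&(h[...,1]>80)&(np.linalg.norm(W-T[:3,3],axis=-1)<60); G=(W[g]-T[:3,3])@T[:3,:3]
print(np.percentile(G,[2,98],axis=0)); go(531.6,-202.75,155,-.388)
E
```

```text
time_s: 16.8
eef_pos: [533.2, -203.6, 192.6]
ee_rot: [0.0, 0.981, -0.193, 0.0]
force: [-0.2, 0.5, -0.1]
grip_width: 0.266
grip_force: 39.3
697 [[-52.15  -2.32  64.8 ]
 [ 22.16  -0.44  66.29]
 [ 50.53   1.39  70.02]]
[-0.  -0.4]
[[-12.98 -13.75 -28.79]
 [  9.66  12.43  35.37]]
yaw now -0.389 j1,j6 [-0.57  1.39] t [-1.9 -0.2 37.7] rot [ 0. -0. -0.]
```

```bash
python3 -m jog '[{"tx":0.5,"ty":-0.2,"tz":10,"ax":0,"ay":0,"az":0,"jaw":1},{"tx":0,"ty":0,"tz":10,"ax":0,"ay":0,"az":0,"jaw":1},{"tx":0,"ty":0,"tz":10,"ax":0,"ay":0,"az":0,"jaw":1},{"tx":0,"ty":0,"tz":7.5,"ax":0,"ay":0,"az":0,"jaw":1},{"tx":0,"ty":0,"tz":0,"ax":0,"ay":0,"az":0,"jaw":1}]';  python3 -m jog '[{"tx":0,"ty":0,"tz":0,"ax":0,"ay":0,"az":0,"jaw":1},{"tx":0,"ty":0,"tz":0,"ax":0,"ay":0,"az":0,"jaw":1}]'
python3 - <<'E'
from fit import *
c=shot('side'); go(531.6,-202.75,155,-.388); s=sense(); print(s["force"],s["wrist_torque"],s["grip_width"]*85)
u,v=proj(c,np.array([531.6,-202.75,125])); print(u,v); u,v=int(u),int(v); save(c,"s5",(u-55,v-45,u+55,v+38),7)
E
```

```text
time_s: 17.48
eef_pos: [533.3, -203.4, 154.1]
ee_rot: [-0.0, 0.981, -0.193, -0.001]
force: [-0.6, -0.5, -1.5]
grip_width: 0.27
grip_force: 39.3
time_s: 17.73
eef_pos: [533.7, -203.6, 155.2]
ee_rot: [0.0, 0.981, -0.193, 0.0]
force: [-0.3, 0.8, -0.2]
grip_width: 0.265
grip_force: 39.3
yaw now -0.389 j1,j6 [-0.57  1.39] t [-2.2 -0.   0.1] rot [ 0.    -0.001 -0.001]
[-0.21776731  0.14893153 -0.69261754] [ 0.01228483 -0.0159874   0.01418496] 22.86837532957048
386.0268025699952 191.11752979291273
```

View pics/s5.png

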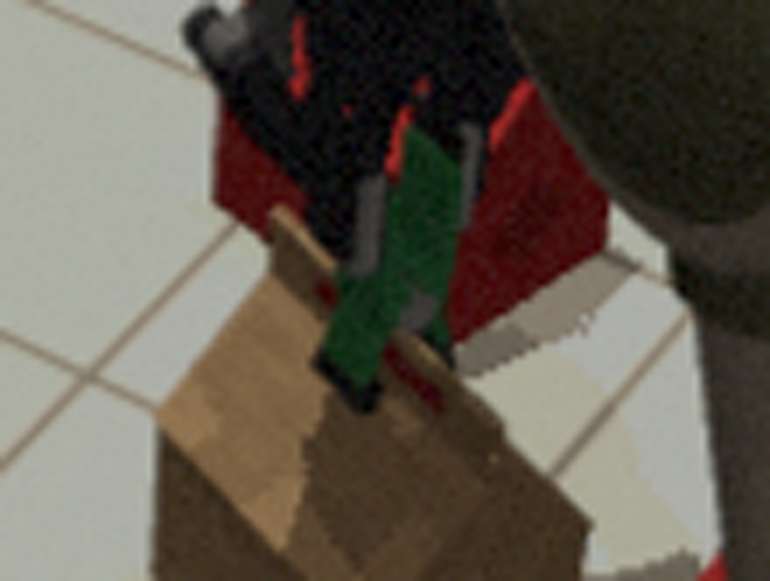

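The clip straddles the ridge at its middle, crop (390,325), with a jaw on each side. It is squeezed home and the wrist reads no contact force, so I hand the job in.

```bash
python3 -c "
from rig import finish_job; print(finish_job())"
```

```text
the job is handed in; nothing more can be done
None
```

Job handed in: both roof flaps are folded to their stops as an upright ridge, and the green clip is held squeezed wide open over its middle, with a jaw on either side about 17 mm below the card edge and no contact force at the wrist; no verdict came back.

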